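# Set the rest bar and hold the red-lidded jar at the front

### The arm

A 6-joint arm with a two-finger parallel gripper is mounted at the origin on the work surface. World frame = base frame: x ahead of the robot, y to its left, z up, the work surface at z = 0. Lengths are in m, angles in degrees, forces in N, time in s.
With the tool pointing down it reaches from about 0.4 to 0.825 m from the base axis. Payload 7 kg.
Tool frame: the origin (TCP) lies midway between the tips of the shut fingers; the grasp point (between the pads) lies 19 mm behind it; z points along the fingers, y is the line along which they close (so a half turn about z gives the same grasp; the last joint's range is limited). The gripper opens to 88 mm and grips with 3 to 60 N. Pads are 19 mm wide; open, the fingers measure 130 mm over their backs; the gripper's body (78 mm by 193 mm) begins 47 mm behind the grasp point.
Start: joints at [92.653, 20.546, 0.682, 0, -70.136, -16.507], TCP at [0.162, 0.655, 0.227] pointing down, gripper open.
Joint ranges: [-176.03, 176.03], [-82.01, 121.73], [-58.28, 71.71], [-173.87, 95.51], [-174.79, -0.11], [-173.66, 173.66]. Speed limits (degrees/s): [136.94, 136.94, 172.46, 180, 180, 180].

### API

Orientations are given as [roll, pitch, yaw] about the fixed x, y, z axes, in that order (R = Rz(yaw) Ry(pitch) Rx(roll)).
In Python, from plant import ctrl gives the robot as it stands. The module is installed in compiled form; this text tells all that it offers.
- The arm moves only by the tool play_rows, never from a script. Its argument "commands" is a list that holds one entry, the list of rows, each a list of 7 numbers: the turn, a rotation vector about the tool's x, y, z in rad, then the shift along the tool's x, y, z in cm, then the finger opening in cm, from 0 to 8.76. In form: [[[ax, ay, az, x, y, z, grip], ...]]. A call has 1 to 8 rows; each row is the pose to reach, as a shift and turn from the pose commanded when the call began, along the tool's axes at that moment; what a row does not reach only later rows make up. A row lasts 1/12 s, in which the tool goes at most 41.7 mm and 7.16 degrees, less where a joint would pass 70% of its speed; a pose out of reach is approached as far as the arm can. A call with a gripper value outside its range is refused whole. The fingers move at their own pace and stop on an object; the grip force is fixed at half the most. Time passes only in rows, so rows that repeat a pose let the fingers close. It gives the time, the measured TCP pose, the force, the opening and the grip force at its end, in the units of the state.
- ctrl.get_obs(): the state, without advancing time (a new reading comes with each control period).
- ctrl.snapshot(name): name is "scene" or "top"; returns a dict with "color" (480x640x3 uint8, red, green, blue), "camera_matrix" (3x3 intrinsics, pixels), "k1" (the pictures are not rectified: a ray, as slopes to the right and down, at radius r is drawn at 1 + k1 r^2 times it, then the intrinsics apply), "origin" and "rotation" of the camera in the world. Camera axes: x right, y down, z forward; pixel columns grow to the right and rows downward; lengths in m; the calibration is good to about 2 mm. A picture is of the moment at which its call begins. There is no depth.
- ctrl.close_job(): hands the job in; it is judged then, once.
Trained networks look in a picture, given as the dict that the camera call returned (one of the last four; its "shot" number tells which), for a name from the list of things; names that differ only in an ending like _2 or _b are one class to them, and where a whole thing is asked for, a point or a joint stands for the part that bears it (a point fixed in the world has none). Each returns a list of dicts, best first, with "conf" (0 to 1); they miss things now and then, are a little off and sometimes report something else, mostly with a low value. They report only what shows in the picture. A call takes as long as a camera call. They do not tell look-alikes from the thing itself.
- ctrl.find_in(picture, name): "bbox" ([left, top, width, height] in pixels, round what is visible of it).
The state is a dict: "clock": time; "joint_pos": joint angles; "qvel": joint speeds; "tau": joint torques, N m; "tool_pos": TCP position; "orientation": TCP orientation; "force": force on the tool from outside, world axes, zero at the start; "moment": the same for the moment, N m; "opening": finger opening in m; "gripper_force": force on a finger pad.
Only numpy, scipy, OpenCV 4.12 (cv2) and the standard library are available. Lean on these libraries where they do the work, as an engineer would, in place of code of your own. Each camera call takes 0.05 s, during which the arm holds its last target. There are 200 camera calls.

### The job

In this car-interior repair shop, first lay the loose aluminium rest bar (the brush rest) across the two forked posts of the colour-jar station, down in both forks and about centred, and let go of it without dropping it. Then turn the sprung carousel until the jar with the red lid stands at the front, squarely behind the middle of the bar, and finish while still holding it there by hand, because the carousel springs back when let go. Keep all four jars standing in their pockets, the bar in its forks, and the key, buckle and tray where they are.

Things in the scene. Friction and masses are not known exactly. Their poses are not given: they have to be found in the camera images.
- station: Fixed black plate 10 mm thick; origin on the table under the turntable axis, x from front to back (front towards the robot), y along the posts, z up. Plate: 112 mm radius, and 190 mm wide out to x -195. Two grey forked posts at x -165, y +80 and -80 mm, 42 (x) by 16 (y) mm: fork floor 60 mm above the table, slot 26 mm wide in x, 8 mm prongs up to 78 mm. White front line. Yaw varies.
- bar_seat (a point): Point midway between the two forks at the height of the fork floors (60 mm above the table); axes as the station. The bar's origin belongs here when laid, the bar's y along the station's y (either way round).
- front_spot (a point): Point at the front of the carousel, 85 mm in front (station -x) of the turntable axis, 24 mm above the table: where the origin of the red-lidded jar must come to stand. 80 mm behind bar_seat.
- carousel_axis (a point): Point on the turntable axis at the top of its dark steel disc, 24 mm above the table; turns with the disc. Disc 236 mm across, 8 mm thick; hub 24 mm across, 30 mm high above the disc. Four grey ring pockets (47 mm inside, 55 outside, 18 high) hold the jars 85 mm from the axis.
- carousel (a joint): Turn of the carousel about its vertical axis, rad, positive anticlockwise from above, 0 at its spring rest (the start), range -1.9 to 1.9. A spring of 0.2 N m/rad pulls it back to 0 from either side (1.5 to 3 N at the jars when the red jar is in front). The red-lidded jar starts 0.65 to 1.27 rad left or right of the front.
- jar_red: Amber jar with a RED lid, loose in a carousel pocket with 1.5 mm play all round. Glass 44 mm across, lid 46 mm across and 24 high, jar 84 mm high, 0.14 kg. Origin under its centre, z up. In its pocket the underside is 24 and the lid top 108 mm above the table. Can be gripped by the lid from above to turn the carousel; it can spin in its pocket.
- bar: Loose rest bar, bright aluminium, square-edged with black rubber bands near its ends: 210 mm long (its y), 14 mm wide (x), 18 mm high (z), 0.14 kg. Origin at the centre of its underside. Starts lying flat on the table to the left or right of the station.
- jar_white: Same jar as jar_red but with a white lid, in another pocket (neighbouring jars at least 95 mm centre to centre). Origin at the centre of its underside.
- jar_grey: Same jar as jar_red but with a grey lid, in another pocket (neighbouring jars at least 95 mm centre to centre). Origin at the centre of its underside.
- jar_blue: Same jar as jar_red but with a blue lid, in another pocket (neighbouring jars at least 95 mm centre to centre). Origin at the centre of its underside.
- car_key: Black car key, fob 68 x 34 x 14 mm with a steel blade to local +x reaching 78 mm from the origin; origin under the fob's centre. Bystander.
- buckle: Black seat-belt buckle with a red button, 85 x 48 x 26 mm; origin under its centre. Bystander.
- tray: Black open storage tray, 100 (x) x 150 (y) x 35 mm; origin under its centre. Bystander.
Not all that is in view belongs to the job. Leave any turquoise or yellow look-alike of the jar_red alone. Of the things that look like the bar, the largest one is meant.

How it is judged:
By the outcome, as a careful person would: the job done as asked, in the order asked, and still so for the second after the job is handed in, while the arm keeps its last pose, push and grip.
It also fails if it takes over 58 s, if anything falls off the work surface, if the arm or the gripper's body presses on something with over 40 N, if the wrist force passes 120 N, or if a joint passes its speed limit or range.

## Working session

There is one attempt and no reset: what is moved stays moved. The work goes in short steps, Python scripts to look and compute and a tool call to move; the robot and the scene stay as the last step left them, time stands still between calls to the robot, and variables do not carry over. Pictures are saved under pics/ and viewed, at most 10 in all, crops included, and the job is handed in when it is done.

Besides the shell and the picture viewer there is one more tool, called as name([rows], argument=value, ...), one row to a line, values as JSON. play_rows: Moves the arm, as the interface text tells. Its arguments: {"type":"object","properties":{"commands":{"type":"array","items":{"type":"array","items":{"type":"array","items":{"type":"number"}}}}},"required":["commands"]}

```bash
mkdir -p pics
cat > h.py <<'E'
import numpy as np, cv2
from plant import ctrl
def snap(n,f=None):
    p=ctrl.snapshot(n)
    if f: cv2.imwrite('pics/'+f,p['color'][:,:,::-1])
    return p
def ray(p,u,v):
    K=np.array(p['camera_matrix']);k=p['k1']
    d=np.array([(u-K[0,2])/K[0,0],(v-K[1,2])/K[1,1]]);s=d.copy()
    for _ in range(30): s=d/(1+k*(s@s))
    return np.array(p['origin']),np.array(p['rotation'])@np.array([s[0],s[1],1])
def onz(p,u,v,z):
    o,d=ray(p,u,v); return o+d*(z-o[2])/d[2]
def tri(a,b):
    # list of (p,u,v) two views
    A=np.zeros((3,3));B=np.zeros(3)
    for p,u,v in (a,b):
        o,d=ray(p,u,v);d=d/np.linalg.norm(d);M=np.eye(3)-np.outer(d,d);A+=M;B+=M@o
    return np.linalg.solve(A,B)
def proj(p,X):
    c=np.array(p['rotation']).T@(np.array(X)-p['origin']);s=c[:2]/c[2];s=s*(1+p['k1']*(s@s));K=np.array(p['camera_matrix'])
    return s[0]*K[0,0]+K[0,2],s[1]*K[1,1]+K[1,2]
E
python3 - <<'E'
from h import *
np.set_printoptions(precision=4,suppress=True)
for n in('scene','top'):
    p=snap(n,n+'0.png'); print(n,p['k1'],p['origin'],np.array(p['rotation']).tolist(),p['camera_matrix'])
    for t in['station','carousel','jar_red','bar','jar_white','jar_grey','jar_blue','car_key','buckle','tray']:
        print(t,[(np.round(d['bbox']).tolist(),round(d['conf'],2)) for d in ctrl.find_in(p,t)][:3])
print(ctrl.get_obs())
E
```

```text
scene 0.016881651196580905 [1.2113 0.649  1.0515] [-133.68603056818483, -0.16077549245934045, 132.93377155367102] [[514.4044   0.     316.1951]
 [  0.     514.4044 246.4928]
 [  0.       0.       1.    ]]
station [([271.0, 226.0, 78.0, 106.0], 0.55)]
carousel [([240.0, 262.0, 92.0, 73.0], 0.72), ([314.0, 363.0, 80.0, 78.0], 0.24)]
jar_red [([306.0, 268.0, 21.0, 33.0], 0.94), ([357.0, 317.0, 20.0, 35.0], 0.85), ([388.0, 272.0, 19.0, 32.0], 0.84)]
bar [([238.0, 176.0, 45.0, 13.0], 0.8), ([232.0, 214.0, 63.0, 32.0], 0.63)]
jar_white [([272.0, 244.0, 16.0, 28.0], 0.63)]
jar_grey [([244.0, 263.0, 16.0, 32.0], 0.64)]
jar_blue [([283.0, 291.0, 21.0, 32.0], 0.56)]
car_key [([393.0, 314.0, 22.0, 34.0], 0.82), ([245.0, 266.0, 18.0, 30.0], 0.72), ([271.0, 243.0, 13.0, 30.0], 0.26)]
buckle [([174.0, 260.0, 36.0, 28.0], 0.78)]
tray [([313.0, 364.0, 80.0, 76.0], 0.88)]
top -0.006467367771678396 [ 0.3034 -0.0514  1.0772] [-170.35772130438198, 0.12580817915431605, -90.33652347535418] [[468.0077   0.     318.4492]
 [  0.     468.0077 236.4084]
 [  0.       0.       1.    ]]
station [([276.0, 203.0, 8
[... 353 characters left out ...]
([323.0, 137.0, 20.0, 33.0], 0.65)]
jar_blue [([262.0, 143.0, 21.0, 30.0], 0.74)]
car_key [([171.0, 223.0, 21.0, 36.0], 0.92)]
buckle [([396.0, 117.0, 31.0, 38.0], 0.92)]
tray [([132.0, 112.0, 74.0, 51.0], 0.97)]
{'clock': 1.1, 'joint_pos': array([ 92.653 ,  20.5466,   0.6811,  -0.0012, -70.1362, -16.505 ]), 'qvel': array([ 0.0974,  0.0165, -0.0341,  0.0119, -0.0183, -0.0475]), 'tau': array([ -0.0006, -58.241 ,  29.3292,   7.0021,   0.0123,  -0.    ]), 'tool_pos': array([0.1616, 0.6553, 0.2265]), 'orientation': array([179.9982,   0.0007, -13.8524]), 'force': array([ 0.407 ,  0.1858, -0.7586]), 'moment': array([-0.0369, -0.0074, -0.0048]), 'gripper_force': 0.0, 'opening': 0.08793422805884041}
```

View pics/top0.png

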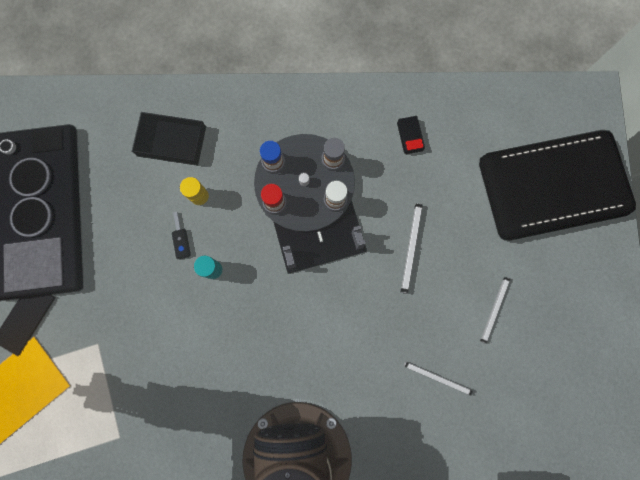

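View pics/scene0.png

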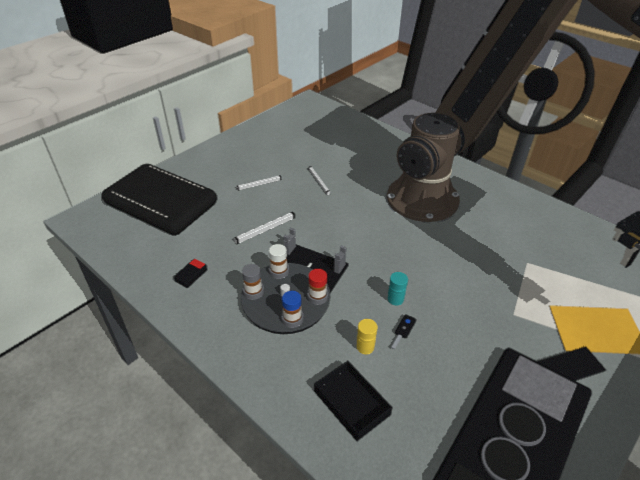

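The pictures show the big bar at top-view px (413,248). The station is centred near (304,180), with the red jar front left at (272,195). The smaller bars at (496,310) and (438,378) are decoys. Next I'll look at enlarged crops.

Run:
```python
s=open('h.py').read()
s=s.replace("    if f:","    p['rotation']=Rotation.from_euler('xyz',p['rotation'],degrees=True).as_matrix() if np.ndim(p['rotation'])==1 else p['rotation']\n    if f:",1).replace("import numpy as np, cv2","import numpy as np, cv2\nfrom scipy.spatial.transform import Rotation")
open('h.py','w').write(s)
import cv2
a=cv2.imread('pics/top0.png')[125:305,245:435]; b=cv2.imread('pics/scene0.png')[200:340,225:365]
cv2.imwrite('pics/c1.png',cv2.resize(a,None,fx=3.15,fy=3.15,interpolation=cv2.INTER_CUBIC))
cv2.imwrite('pics/c2.png',cv2.resize(b,None,fx=4,fy=4,interpolation=cv2.INTER_CUBIC))
```

```text
(no output)
```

View pics/c1.png

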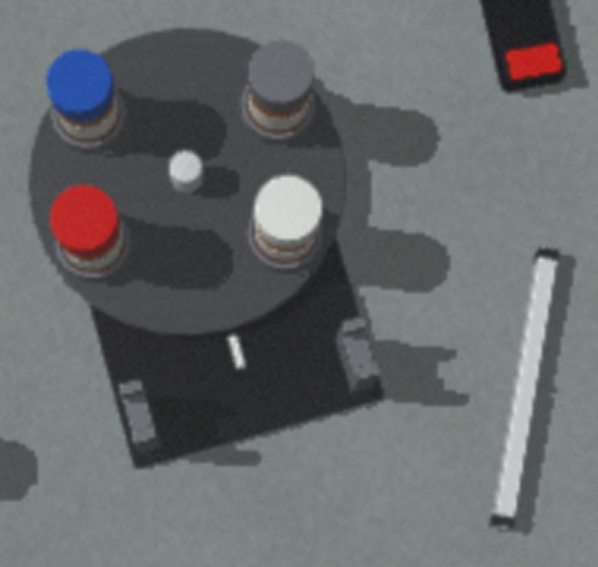

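View pics/c2.png

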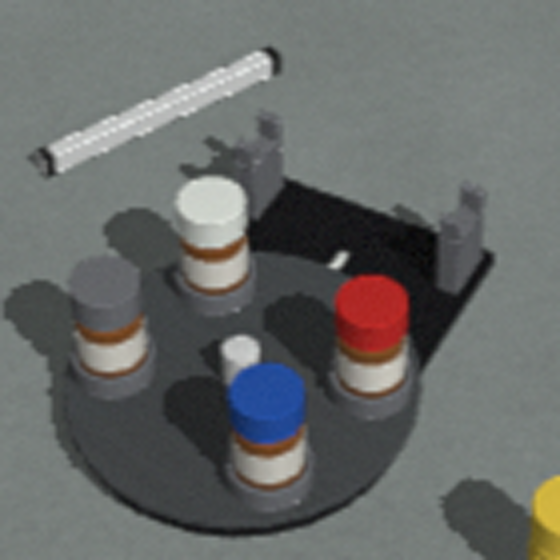

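```bash
cat > fit.py <<'E'
from h import *
from scipy.optimize import least_squares
np.set_printoptions(precision=4,suppress=True)
T=lambda x,y:(245+(x+.5)/3.147-.5,125+(y+.5)/3.15-.5); S=lambda x,y:(225+(x+.5)/4-.5,200+(y+.5)/4-.5)
t=snap('top');s=snap('scene')
hub=tri((t,*T(186,163)),(s,*S(241,347))); red=tri((t,*T(84,214)),(s,*S(372,297)))
e1=tri((t,*T(547,250)),(s,*S(40,155)))
e2=tri((t,*T(502,519)),(s,*S(270,55)))
print('hub',hub,'red',red,'bar ends',e1,e2,np.linalg.norm(e1-e2),(e1+e2)/2)
print('top-only red',onz(t,*T(84,214),.108),'hub',onz(t,*T(186,163),.054), 'scene red',onz(s,*S(372,297),.108),'hub',onz(s,*S(241,347),.054))
obs=[(t,T(186,163),(0,0,.054)),(s,S(241,347),(0,0,.054)),(t,T(138,467),(-.195,.095,.01)),(t,T(383,398),(-.195,-.095,.01)),(s,S(494,258),(-.195,.095,.01)),(s,S(288,180),(-.195,-.095,.01))]
def W(q,P):
    c,n=np.cos(q[2]),np.sin(q[2]);return np.array([q[0]+c*P[0]-n*P[1],q[1]+n*P[0]+c*P[1],P[2]])
f=lambda q:np.concatenate([np.array(proj(p,W(q,P)))-uv for p,uv,P in obs])
r=least_squares(f,[.45,0,0.2]);q=r.x;print('station',q,np.degrees(q[2]),'\n',r.fun.reshape(-1,2))
seat=W(q,(-.165,0,.06));fs=W(q,(-.085,0,.108));print('seat',seat,'front',fs)
d=red-W(q,(0,0,.108));print('red r',np.hypot(*d[:2]),'turn to front',np.angle(np.exp(1j*(q[2]+np.pi-np.arctan2(d[1],d[0])))))
# bar fit: top-face centre & yaw
bo=[(t,T(541,250)),(t,T(558,253)),(t,T(491,523)),(t,T(515,527))]
# colour fit of bar bright pixels
for p,z in((t,.018),):
    im=p['color'].astype(int);m=((im.min(2)>150)).astype(np.uint8)
    n,l,st,c=cv2.connectedComponentsWithStats(m)
    for i in range(1,n):
        if 100<st[i][4]<3000:
            ys,xs=np.where(l==i);X=np.array([onz(p,a,b,z)[:2] for a,b in zip(xs,ys)]);u,sv,vt=np.linalg.svd(X-X.mean(0),full_matrices=False)
            print(st[i],'c',X.mean(0),'yaw of long',np.degrees(np.arctan2(vt[0][1],vt[0][0])),'len',np.ptp(X@vt[0]),'wid',np.ptp(X@vt[1]))
im1=t['color'].copy();im2=s['color'].copy()
for p,im in((t,im1),(s,im2)):
    for x in(-.186,-.178,-.152,-.144):
        for y in(.072,.088,-.072,-.088):
            cv2.circle(im,tuple(int(round(v*1)) for v in proj(p,W(q,(x,y,.078)))),0,(0,255,0),-1)
    for P in[(0,0,.054),(-.165,0,.06)]: cv2.circle(im,tuple(int(round(v)) for v in proj(p,W(q,P))),0,(255,0,255),-1)
o=np.hstack([cv2.resize(im1[200:280,270:370],None,fx=4,fy=4,interpolation=0),cv2.resize(im2[220:300,260:360],None,fx=4,fy=4,interpolation=0)])
cv2.imwrite('pics/ov.png',o[:,:,::-1])
E
python3 fit.py
```

```text
hub [ 0.6132 -0.0165  0.0578] red [0.5612 0.0505 0.1131] bar ends [ 0.5579 -0.2827  0.0207] [ 0.3606 -0.2417  0.0197] 0.20148842536234507 [ 0.4592 -0.2622  0.0202]
top-only red [0.5636 0.0498 0.108 ] hub [ 0.6155 -0.0177  0.054 ] scene red [0.5568 0.0486 0.108 ] hub [ 0.61   -0.0176  0.054 ]
station [ 0.6127 -0.0176  0.2539] 14.54945818988153 
 [[-0.0252  1.1614]
 [-0.7504  0.557 ]
 [-2.8951  0.2319]
 [-0.6645  0.9173]
 [ 0.9228 -0.0625]
 [-5.5092 -2.5257]]
seat [ 0.453  -0.0591  0.06  ] front [ 0.5305 -0.039   0.108 ]
red r 0.08541347318783728 turn to front 1.1773164834443457
[271   0  25   9 131] c [1.0773 0.0379] yaw of long -89.44943036317949 len 0.06037568508783599 wid 0.023050944570640164
[326 181  21  20 341] c [ 0.5914 -0.0911] yaw of long -58.129894577887725 len 0.0504669291729819 wid 0.04788070615115991
[402 207  20  82 554] c [ 0.4568 -0.2619] yaw of long 168.42104721841935 len 0.19097928252499718 wid 0.015227770499154164
[482 280  27  60 357] c [ 0.315  -0.4441] yaw of long 155.9033307834493 len 0.14160965107521978 wid 0.01272058205478066
[407 364  63  30 308] c [ 0.1667 -0.31  ] yaw of long -113.50495139620989 len 0.14251109254552943 wid 0.009964197358832638
```

View pics/ov.png

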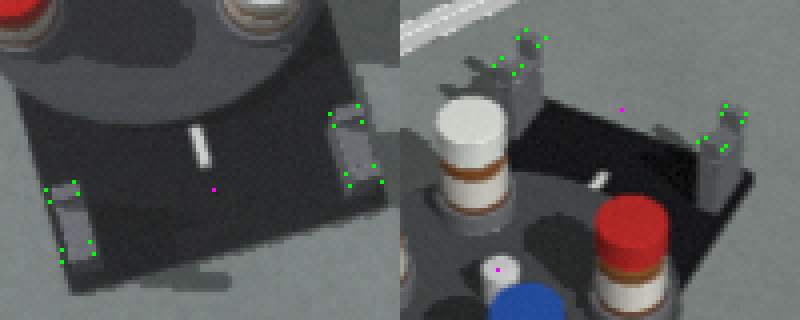

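The overlay shows the predicted prong tops about 1 px left of the real ones in the top view. One scene plate corner was hidden behind a post, so it was a bad point. I'll refit without it, adding the front line, and compute the first transit.

```bash
cat > rel.py <<'E'
# rel(pose0, pose1): row from commanded pose (xyz m, yaw deg, tool down) to target
from h import *
def M(yaw): return Rotation.from_euler('xyz',[180,0,yaw],degrees=True).as_matrix()
def rel(p0,y0,p1,y1):
    R=M(y0);rv=Rotation.from_matrix(R.T@M(y1)).as_rotvec();return np.round(np.r_[rv,R.T@(np.array(p1)-p0)*100],3).tolist()
E
python3 - <<'E'
from h import *
from rel import rel
s=open('fit.py').read().replace("T(138,467)","T(135,467)").replace(",(s,S(288,180),(-.195,-.095,.01))]",",(t,(319.2,236.5),None),(s,(309.5,265),None)]")
s=s.replace("W(q,P)))-uv","W(q,P if P else (q[3],0,.01))))-uv").replace("[.45,0,0.2]","[.6,0,0.2,-.14]")
open('fit.py','w').write(s.split('im1=t')[0])
exec(open('fit.py').read())
P=[[.1616,.6553,.2265],[.42,.5,.2265],[.61,.22,.2265],[.6,-.1,.2265],[.458,-.262,.13]]
Y=[-13.85,-13.85,-13.85,-13.85,-11.65]
for i in range(4): print(rel(P[i],Y[i],P[i+1],Y[i+1]))
E
```

```text
hub [ 0.6132 -0.0165  0.0578] red [0.5612 0.0505 0.1131] bar ends [ 0.5579 -0.2827  0.0207] [ 0.3606 -0.2417  0.0197] 0.20148842536234507 [ 0.4592 -0.2622  0.0202]
top-only red [0.5636 0.0498 0.108 ] hub [ 0.6155 -0.0177  0.054 ] scene red [0.5568 0.0486 0.108 ] hub [ 0.61   -0.0176  0.054 ]
station [ 0.6134 -0.0173  0.2676 -0.1352] 15.334318496685428 
 [[-0.1713  0.8581]
 [-0.858   0.7728]
 [-0.8091  0.1611]
 [ 0.1414 -0.2345]
 [ 0.1924 -0.4816]
 [ 0.5182  0.6068]
 [-0.7146  0.8433]]
seat [ 0.4543 -0.0609  0.06  ] front [ 0.5315 -0.0398  0.108 ]
red r 0.08558437645209678 turn to front 1.1820206512935743
[272   0  24   9 128] c [1.0778 0.0368] yaw of long -91.61509851658826 len 0.05763439348422647 wid 0.023292173624161805
[623  83  17  21 109] c [ 0.8297 -0.8103] yaw of long 146.2882046647468 len 0.053452847239353174 wid 0.032614576118678046
[326 181  21  20 341] c [ 0.5914 -0.0911] yaw of long -58.129894577887725 len 0.0504669291729819 wid 0.04788070615115991
[402 207  20  82 553] c [ 0.4569 -0.2619] yaw of long 168.42425688245888 len 0.19097922309028187 wid 0.015264890796621383
[482 280  27  60 355] c [ 0.3148 -0.444 ] yaw of long 155.85736347699776 len 0.14160797498397537 wid 0.01252679455013811
[407 364  63  30 310] c [ 0.1667 -0.3099] yaw of long -113.49761647751603 len 0.14251183928160555 wid 0.01005022537424144
[0.0, 0.0, 0.0, 28.806, 8.893, 0.0]
[0.0, 0.0, 0.0, 25.15, 22.638, 0.0]
[0.0, 0.0, 0.0, 6.689, 31.309, 0.0]
[-0.0, 0.0, -0.038, -9.909, 19.128, 9.65]
```

play_rows([
  [[0,0,0,28.8,8.9,0,8],[0,0,0,28.8,8.9,0,8],[0,0,0,28.8,8.9,0,8],[0,0,0,28.8,8.9,0,8],[0,0,0,28.8,8.9,0,8],[0,0,0,28.8,8.9,0,8],[0,0,0,28.8,8.9,0,8],[0,0,0,28.8,8.9,0,8]],
])

```text
clock: 1.97
tool_pos: [0.424, 0.4967, 0.2267]
orientation: [180.0, -0.0, -14.0]
force: [-1.4, 0.1, -0.6]
opening: 0.0796
gripper_force: 0.0
```

play_rows([
  [[0,0,0,25.2,22.6,0,8],[0,0,0,25.2,22.6,0,8],[0,0,0,25.2,22.6,0,8],[0,0,0,25.2,22.6,0,8],[0,0,0,25.2,22.6,0,8],[0,0,0,25.2,22.6,0,8],[0,0,0,25.2,22.6,0,8],[0,0,0,25.2,22.6,0,8]],
])

```text
clock: 2.63
tool_pos: [0.6084, 0.2227, 0.2269]
orientation: [-180.0, -0.0, -13.8]
force: [0.2, 0.6, -1.6]
opening: 0.0799
gripper_force: 0.0
```

play_rows([
  [[0,0,0,6.7,31.3,0,8],[0,0,0,6.7,31.3,0,8],[0,0,0,6.7,31.3,0,8],[0,0,0,6.7,31.3,0,8],[0,0,0,6.7,31.3,0,8],[0,0,0,6.7,31.3,0,8],[0,0,0,6.7,31.3,0,8],[0,0,0,6.7,31.3,0,8]],
])

```text
clock: 3.3
tool_pos: [0.5971, -0.0986, 0.2269]
orientation: [180.0, -0.0, -13.9]
force: [0.6, 0.5, 0.3]
opening: 0.0796
gripper_force: 0.0
```

play_rows([
  [[0,0,-0.038,-9.9,19.1,9.65,5],[0,0,-0.038,-9.9,19.1,9.65,5],[0,0,-0.038,-9.9,19.1,9.65,5],[0,0,-0.038,-9.9,19.1,9.65,5],[0,0,-0.038,-9.9,19.1,9.65,5],[0,0,-0.038,-9.9,19.1,9.65,5],[0,0,-0.038,-9.9,19.1,9.65,5],[0,0,-0.038,-9.9,19.1,9.65,5]],
])

```text
clock: 3.97
tool_pos: [0.4546, -0.2582, 0.1297]
orientation: [180.0, 0.1, -11.8]
force: [1.4, -0.9, 0.1]
opening: 0.0501
gripper_force: 0.0
```

Run:
```python
from h import *
o=ctrl.get_obs();print(o['tool_pos'],o['orientation'],o['joint_pos'])
t=snap('top');s=snap('scene')
a=cv2.resize(t['color'][190:320,350:480],None,fx=3,fy=3,interpolation=2);b=cv2.resize(s['color'][150:280,200:330],None,fx=3,fy=3,interpolation=2)
# mark projected TCP
for p,im,x0,y0 in((t,a,350,190),(s,b,200,150)):
    u,v=proj(p,o['tool_pos']);cv2.circle(im,(int((u+.5-x0)*3),int((v+.5-y0)*3)),2,(0,255,0),-1)
cv2.imwrite('pics/g.png',np.hstack([a,b])[:,:,::-1])
```

```text
[ 0.45462235 -0.25820618  0.12970436] [ 1.79992222e+02  5.65341422e-02 -1.18169816e+01] [-8.07014568e+00  1.13104842e+01 -2.59970364e+01  5.10873210e-03
 -5.27494011e+01  8.62500736e+01]
```

View pics/g.png

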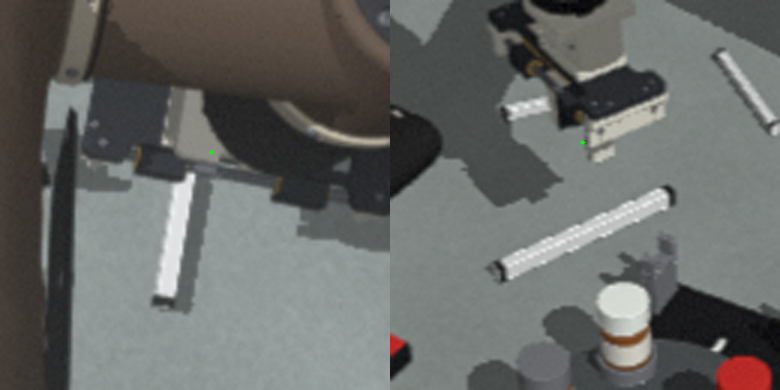

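The view shows the fingers straddling the bar line, centred near its middle, with the bar clear underneath. I'll settle there and read the pose.

play_rows([
  [[0,0,0,0,0,4,5],[0,0,0,0,0,8,5],[0,0,0,0,0,8,5],[0,0,0,0,0,8,5]],
])

```text
clock: 4.4
tool_pos: [0.4554, -0.2565, 0.0494]
orientation: [180.0, 0.2, -11.6]
force: [1.0, -0.2, 0.2]
opening: 0.0499
gripper_force: 0.0
```

play_rows([
  [[0,0,0,0.4,0.5,0,5],[0,0,0,0.4,0.5,2,5],[0,0,0,0.4,0.5,3,5],[0,0,0,0.4,0.5,4,5],[0,0,0,0.4,0.5,4.3,5],[0,0,0,0.4,0.5,4.3,5]],
])

```text
clock: 4.9
tool_pos: [0.4587, -0.2629, 0.007]
orientation: [180.0, 0.0, -11.7]
force: [0.3, -0.6, 0.2]
opening: 0.0501
gripper_force: 0.0
```

play_rows([
  [[0,0,0,0,0,0,3],[0,0,0,0,0,0,2],[0,0,0,0,0,0,0.5],[0,0,0,0,0,0,0.5],[0,0,0,0,0,0,0.5],[0,0,0,0,0,0,0.5],[0,0,0,0,0,0,0.5],[0,0,0,0,0,0,0.5]],
])

```text
clock: 5.57
tool_pos: [0.4589, -0.263, 0.0073]
orientation: [180.0, -0.0, -11.7]
force: [-1.1, -1.0, 2.9]
opening: 0.0138
gripper_force: 30.0
```

play_rows([
  [[0,0,0,0,0,-2,0.5],[0,0,0,0,0,-5,0.5],[0,0,0,0,0,-8,0.5],[0,0,0,0,0,-11,0.5],[0,0,0,0,0,-14,0.5],[0,0,0,0,0,-16,0.5],[0,0,0,0,0,-16,0.5],[0,0,0,0,0,-16,0.5]],
])

```text
clock: 6.23
tool_pos: [0.4592, -0.2628, 0.168]
orientation: [-180.0, -0.1, -11.7]
force: [-0.9, 0.1, -2.2]
opening: 0.0135
gripper_force: 30.0
```

Run:
```python
from rel import *
o=ctrl.get_obs();p=o['tool_pos'];y=o['orientation'][2];print(p,y,o['opening'],o['gripper_force'],o['force'])
# world offset of bar centre in the grasp from the pictures
import numpy as np
Y=15.33-90; off=M(-11.7).T@(np.array([.458,-.262,0])-np.array([.4587,-.2629,0])); print('bar centre in tool',off)
tgt=np.array([.4543,-.0609,.167])-M(Y)@(off*[1,0,0])
print(tgt,rel(p,y,tgt,Y))
```

```text
[ 0.45915039 -0.26283267  0.16795414] -11.687267814647932 0.013512089228515012 29.9995020031929 [-0.88838309  0.06051133 -2.20957563]
bar centre in tool [-8.67964533e-04 -7.39349423e-04 -9.05441904e-20]
[ 0.45452947 -0.06173708  0.167     ] [0.0, -0.0, 1.099, -4.526, -19.599, 0.095]
```

play_rows([
  [[0,0,0.9,-4.5,-19.6,0.1,0.5],[0,0,0.9,-4.5,-19.6,0.1,0.5],[0,0,0.9,-4.5,-19.6,0.1,0.5],[0,0,0.9,-4.5,-19.6,0.1,0.5],[0,0,0.9,-4.5,-19.6,0.1,0.5],[0,0,0.9,-4.5,-19.6,0.1,0.5],[0,0,0.9,-4.5,-19.6,0.1,0.5],[0,0,0.9,-4.5,-19.6,0.1,0.5]],
])

```text
clock: 6.9
tool_pos: [0.4533, -0.0604, 0.1646]
orientation: [179.9, 0.1, -63.4]
force: [0.7, 0.5, -1.4]
opening: 0.0135
gripper_force: 30.0
```

play_rows([
  [[0,0,0.1,0,0,0,0.5],[0,0,0.2,0,0,1.5,0.5],[0,0,0.2,0,0,3,0.5],[0,0,0.2,0,0,4,0.5],[0,0,0.2,0,0,4,0.5],[0,0,0.2,0,0,4,0.5]],
])

```text
clock: 7.4
tool_pos: [0.4533, -0.0622, 0.1248]
orientation: [179.8, -0.0, -74.7]
force: [0.4, -1.1, -2.1]
opening: 0.0141
gripper_force: 30.0
```

Run:
```python
from rel import *
o=ctrl.get_obs();p=o['tool_pos'];print(p,o['orientation'],o['opening'],o['force'])
t=snap('top');s=snap('scene')
a=cv2.resize(t['color'][190:290,255:395],None,fx=2.8,fy=2.8,interpolation=2);b=cv2.resize(s['color'][190:320,240:380],None,fx=4,fy=4,interpolation=2)
a=cv2.copyMakeBorder(a,0,240,0,0,cv2.BORDER_CONSTANT) if False else a
h=max(a.shape[0],b.shape[0]);pad=lambda x:cv2.copyMakeBorder(x,0,h-x.shape[0],0,0,cv2.BORDER_CONSTANT)
im=np.hstack([pad(a),pad(b)]);print(im.shape)
cv2.imwrite('pics/s.png',im[:,:800,::-1] if im.shape[1]>800 else im[:,:,::-1])
```

```text
[ 0.45325176 -0.06215064  0.12477787] [ 1.79800663e+02 -3.88580063e-04 -7.46993022e+01] 0.014082653229675156 [ 0.41516609 -1.13674296 -2.12355902]
(520, 952, 3)
```

View pics/s.png

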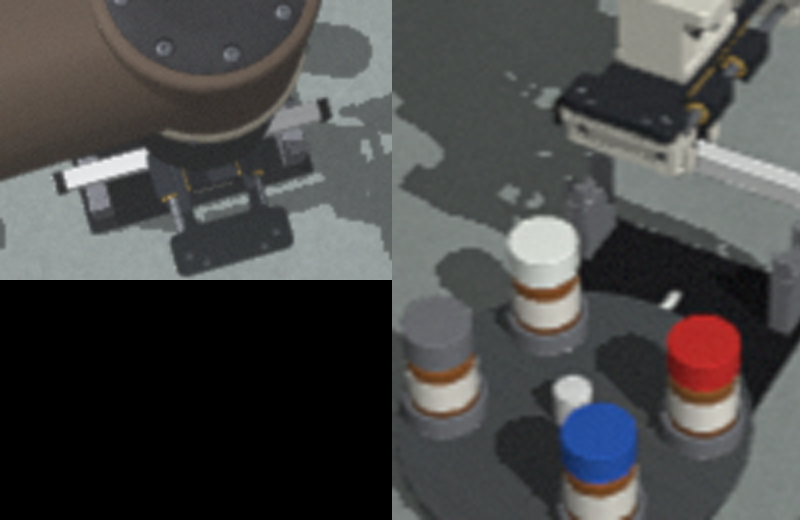

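The bar hangs above the forks, parallel to the posts' line, with tips at crop (59,182) and (328,109). I'll use it to check the top camera's bias against the known tool pose.

Run:
```python
from rel import *
t=snap('top')
f=lambda x,y:onz(t,255+(x+.5)/2.8-.5,190+(y+.5)/2.8-.5,.136)
a=f(59,182);b=f(328,109);print(a,b,(a+b)/2,np.linalg.norm(a-b),np.degrees(np.arctan2(*(a-b)[1::-1])))
# top-only seat from prongs/hub
T=lambda x,y:(245+(x+.5)/3.147-.5,125+(y+.5)/3.15-.5)
l=onz(t,*T(135,467),.01);r=onz(t,*T(383,398),.01);m=(l+r)/2;d=(l-r)/np.linalg.norm(l-r);print('plate width',np.linalg.norm(l-r),'yaw',np.degrees(np.arctan2(-d[0],d[1])),'seat top-only',m+.03*np.array([d[1],-d[0],0]))
print(ctrl.get_obs()['tool_pos'])
```

```text
[0.42628811 0.03650983 0.136     ] [ 0.47881529 -0.15952382  0.136     ] [ 0.4525517 -0.061507   0.136    ] 0.2029490040017788 105.00003046127027
plate width 0.18765656003948952 yaw 15.24579430344959 seat top-only [ 0.45423608 -0.06171827  0.01      ]
[ 0.45461565 -0.06183676  0.12635397]
```

play_rows([
  [[0,0,0,0.1,0,1.5,0.5],[0,0,0,0.1,0,3,0.5],[0,0,0,0.1,0,4.2,0.5],[0,0,0,0.1,0,5,0.5],[0,0,0,0.1,0,5.4,0.5],[0,0,0,0.1,0,5.5,0.5],[0,0,0,0.1,0,5.5,0.5]],
])

```text
clock: 8.13
tool_pos: [0.4549, -0.0628, 0.0714]
orientation: [-180.0, -0.0, -74.7]
force: [-0.9, 0.2, -1.6]
opening: 0.0137
gripper_force: 30.0
```

play_rows([
  [[0,0,0,0,0,0.1,0.5],[0,0,0,0,0,0.2,0.5],[0,0,0,0,0,0.3,0.5],[0,0,0,0,0,0.3,0.5],[0,0,0,0,0,0.3,0.5]],
])

```text
clock: 8.55
tool_pos: [0.4547, -0.0628, 0.0682]
orientation: [-180.0, -0.0, -74.7]
force: [-0.3, -1.8, -2.1]
opening: 0.0137
gripper_force: 30.0
```

play_rows([
  [[0,0,0,0,0,0.1,0.5],[0,0,0,0,0,0.1,0.5],[0,0,0,0,0,0.2,0.5],[0,0,0,0,0,0.2,0.5],[0,0,0,0,0,0.2,0.5]],
])

```text
clock: 8.97
tool_pos: [0.4549, -0.0628, 0.0672]
orientation: [-180.0, -0.0, -74.7]
force: [-5.6, 2.0, 14.6]
opening: 0.0136
gripper_force: 30.0
```

Contact shows 15 N at about the expected height, so the bar is on the fork floors. Next I'll ease the push, then open slightly.

play_rows([
  [[0,0,0,0,0,-0.1,0.5],[0,0,0,0,0,-0.1,0.5],[0,0,0,0,0,-0.1,1.6],[0,0,0,0,0,-0.1,2],[0,0,0,0,0,-0.1,2.6],[0,0,0,0,0,-0.1,2.6],[0,0,0,0,0,-0.1,2.6]],
])

```text
clock: 9.55
tool_pos: [0.4546, -0.0628, 0.067]
orientation: [180.0, -0.0, -74.7]
force: [0.3, -0.2, 0.2]
opening: 0.0261
gripper_force: 0.0
```

play_rows([
  [[0,0,0,0,0,-1,2.6],[0,0,0,0,0,-2.5,2.6],[0,0,0,0,0,-5,2.6],[0,0,0,0,0,-8,2.6],[0,0,0,0,0,-10,2.6],[0,0,0,0,0,-10,2.6]],
])

```text
clock: 10.05
tool_pos: [0.4572, -0.0626, 0.1714]
orientation: [-179.6, -0.1, -74.7]
force: [0.5, -0.3, -0.3]
opening: 0.026
gripper_force: 0.0
```

Run:
```python
from rel import *
o=ctrl.get_obs();p=o['tool_pos'];y=o['orientation'][2];print(p,y,o['opening'],o['force'])
s=snap('scene');t=snap('top')
for n in('jar_red','bar'): print(n,[(np.round(d['bbox']).tolist(),round(d['conf'],2)) for d in ctrl.find_in(s,n)][:4])
red=np.array([.5612,.0495,.16]);ax=np.array([.6134,-.0173])
ang=np.degrees(np.arctan2(*(red[:2]-ax)[::-1]));Y=ang+90-360;print('radial',ang,'yaw',Y)
print(rel(p,y,red,Y))
a=cv2.resize(t['color'][125:285,240:400],None,fx=2.5,fy=2.5,interpolation=2);b=cv2.resize(s['color'][210:340,230:362],None,fx=3,fy=3,interpolation=2)
im=np.hstack([a[:390],b]);cv2.imwrite('pics/r.png',im[:,:,::-1])
```

```text
[ 0.45719875 -0.06255669  0.1713568 ] -74.65366747735936 0.026002076771307097 [ 0.4762299  -0.28553493 -0.34945769]
jar_red [([358.0, 316.0, 20.0, 36.0], 0.91), ([385.0, 275.0, 19.0, 32.0], 0.84), ([307.0, 268.0, 18.0, 33.0], 0.72), ([284.0, 240.0, 65.0, 50.0], 0.37)]
bar [([281.0, 230.0, 68.0, 30.0], 0.82), ([237.0, 176.0, 45.0, 14.0], 0.58), ([270.0, 246.0, 15.0, 28.0], 0.26)]
radial 128.00538971076176 yaw -141.99461028923824
[0.0, -0.0, 1.175, -8.054, -12.995, 1.136]
```

View pics/r.png

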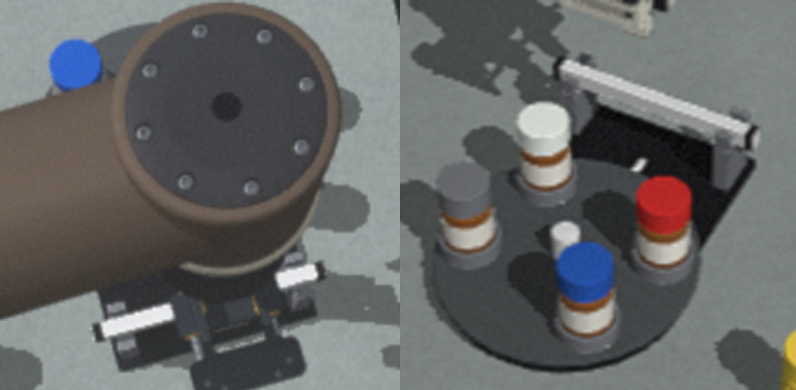

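The scene view shows the bar lying down in both forks, with both ends overhanging evenly. Now to the red jar.

play_rows([
  [[0,0,0.9,-8.05,-13,1,7.5],[0,0,0.9,-8.05,-13,1,7.5],[0,0,0.9,-8.05,-13,1,7.5],[0,0,0.9,-8.05,-13,1,7.5],[0,0,0.9,-8.05,-13,1,7.5],[0,0,0.9,-8.05,-13,1,7.5],[0,0,0.9,-8.05,-13,1,7.5],[0,0,0.9,-8.05,-13,1,7.5]],
])

```text
clock: 10.92
tool_pos: [0.558, 0.0491, 0.1551]
orientation: [179.9, -0.2, -126.7]
force: [-0.4, -0.6, 0.4]
opening: 0.0722
gripper_force: 0.0
```

play_rows([
  [[0,0,0.1,0,0,0,7.5],[0,0,0.22,0,0,0,7.5],[0,0,0.27,0,0,0.5,7.5],[0,0,0.27,0,0,2,7.5],[0,0,0.27,0,0,3,7.5],[0,0,0.27,0,0,3,7.5],[0,0,0.27,0,0,3,7.5]],
])

```text
clock: 11.5
tool_pos: [0.558, 0.0487, 0.1258]
orientation: [180.0, -0.2, -141.7]
force: [0.7, 0.6, 0.1]
opening: 0.0747
gripper_force: 0.0
```

Run:
```python
from rel import *
o=ctrl.get_obs();p=o['tool_pos'];y=o['orientation'][2];print(p,o['orientation'],o['opening'],o['joint_pos'])
print(rel(p,y,[.5615,.050,.088],-142))
```

```text
[0.55799361 0.04871284 0.12575327] [ 1.79961104e+02 -1.75906667e-01 -1.41716245e+02] 0.07472616939412374 [ 2.50160170e+01  1.49441053e+01 -2.16341511e+01  3.12178850e-03
 -5.36018818e+01 -7.67341777e+01]
[0.0, -0.0, 0.005, -0.355, -0.116, 3.775]
```

play_rows([
  [[0,0,0,-0.35,-0.1,0,7.5],[0,0,0,-0.35,-0.1,1.2,7.5],[0,0,0,-0.35,-0.1,2.4,7.5],[0,0,0,-0.35,-0.1,3.4,7.5],[0,0,0,-0.35,-0.1,3.7,7.5],[0,0,0,-0.35,-0.1,3.7,7.5]],
])

```text
clock: 12.0
tool_pos: [0.5619, 0.0504, 0.0895]
orientation: [180.0, -0.1, -141.7]
force: [-0.3, 0.4, 0.9]
opening: 0.0751
gripper_force: 0.0
```

play_rows([
  [[0,0,0,0,0,0,6],[0,0,0,0,0,0,5],[0,0,0,0,0,0,4.6],[0,0,0,0,0,0,4.2],[0,0,0,0,0,0,3.5],[0,0,0,0,0,0,3.5],[0,0,0,0,0,0,3.5],[0,0,0,0,0,0,3.5]],
])

```text
clock: 12.67
tool_pos: [0.5623, 0.0506, 0.0904]
orientation: [-180.0, 0.0, -141.7]
force: [0.1, 1.7, 3.9]
opening: 0.0454
gripper_force: 30.0
```

Run:
```python
from rel import *
o=ctrl.get_obs();p=o['tool_pos'];y=o['orientation'][2];print(p,o['orientation'],o['opening'],o['gripper_force'],o['force'])
ax=np.array([.6134,-.0173]);d=p[:2]-ax;r=np.hypot(*d);a0=np.arctan2(d[1],d[0]);end=np.radians(180+15.3);print(r,np.degrees(a0),'turn',end-a0)
n=14
def path(r0,r1): 
    for k in range(0,n+1):
        f=k/n;a=a0+(end-a0)*f;rr=r0+(r1-r0)*f;yield [*(ax+rr*np.array([np.cos(a),np.sin(a)])),p[2]],y+np.degrees(a-a0)
L=list(path(r,.085))
for k in range(1,n+1):
    b=0 if k<=7 else 7
    print(k,np.round(rel(L[b][0],L[b][1],*L[k]),2)[[2,3,4,5]])
print(L[7],L[14])
```

```text
[0.56232202 0.0506281  0.09038983] [-1.79991335e+02  3.06204336e-02 -1.41734036e+02] 0.04540192331670816 29.99971479177475 [0.05034216 1.74225928 3.93049737]
0.0849893310107178 126.9410354689239 turn 1.1930890043212998
1 [-0.08  0.72 -0.01 -0.  ]
2 [-0.17  1.44 -0.09 -0.  ]
3 [-0.26  2.15 -0.23 -0.  ]
4 [-0.34  2.85 -0.42 -0.  ]
5 [-0.43  3.53 -0.68 -0.  ]
6 [-0.51  4.18 -0.99 -0.  ]
7 [-0.6   4.81 -1.36 -0.  ]
8 [-0.08  0.72 -0.01 -0.  ]
9 [-0.17  1.44 -0.09 -0.  ]
10 [-0.26  2.15 -0.23 -0.  ]
11 [-0.34  2.85 -0.42 -0.  ]
12 [-0.43  3.53 -0.68 -0.  ]
13 [-0.51  4.18 -0.99 -0.  ]
14 [-0.6   4.81 -1.36 -0.  ]
([np.float64(0.5329779375458464), np.float64(0.010202455072012746), np.float64(0.09038983433899563)], np.float64(-107.5545539898759)) ([np.float64(0.5314126194310871), np.float64(-0.03972920924705671), np.float64(0.09038983433899563)], np.float64(-73.37507172433786))
```

play_rows([
  [[0,0,-0.08,0.72,-0.01,0,3.5],[0,0,-0.17,1.44,-0.09,0,3.5],[0,0,-0.26,2.15,-0.23,0,3.5],[0,0,-0.34,2.85,-0.42,0,3.5],[0,0,-0.43,3.53,-0.68,0,3.5],[0,0,-0.51,4.18,-0.99,0,3.5],[0,0,-0.6,4.81,-1.36,0,3.5],[0,0,-0.6,4.81,-1.36,0,3.5]],
])

```text
clock: 13.33
tool_pos: [0.5326, 0.0094, 0.0904]
orientation: [-180.0, 0.0, -107.2]
force: [-1.1, 1.6, 3.7]
opening: 0.0454
gripper_force: 30.0
```

play_rows([
  [[0,0,-0.08,0.72,-0.01,0,3.5],[0,0,-0.17,1.44,-0.09,0,3.5],[0,0,-0.26,2.15,-0.23,0,3.5],[0,0,-0.34,2.85,-0.42,0,3.5],[0,0,-0.43,3.53,-0.68,0,3.5],[0,0,-0.51,4.18,-0.99,0,3.5],[0,0,-0.6,4.81,-1.36,0,3.5],[0,0,-0.6,4.81,-1.36,0,3.5]],
])

```text
clock: 14.0
tool_pos: [0.5319, -0.0403, 0.0904]
orientation: [-180.0, -0.0, -72.9]
force: [-2.7, 2.9, 8.7]
opening: 0.045
gripper_force: 30.0
```

Run:
```python
from rel import *
s=snap('scene');t=snap('top')
o=ctrl.get_obs();p=o['tool_pos'];print(p,o['orientation'],o['opening'],o['gripper_force'],o['force'],o['moment'])
st=Rotation.from_euler('z',15.3,degrees=True).as_matrix();print('err in station axes mm',1000*(st.T@(p-[.5315,-.0397,.09])))
print(rel(p,o['orientation'][2],[.5315,-.0397,p[2]],-74.7))
b=cv2.resize(s['color'][190:340,225:375],None,fx=4,fy=4,interpolation=2)
cv2.imwrite('pics/f.png',b[:,:,::-1])
```

```text
[ 0.53170311 -0.03972812  0.09042207] [-1.79976744e+02  1.87154246e-03 -7.33077093e+01] 0.045594135461173836 30.00530183315277 [-2.56354131  2.92087157  6.09633961] [ 0.97622843  0.75877293 -0.05762532]
err in station axes mm [ 0.18849161 -0.08071789  0.42206772]
[0.0, -0.0, 0.024, -0.009, 0.019, 0.0]
```

View pics/f.png

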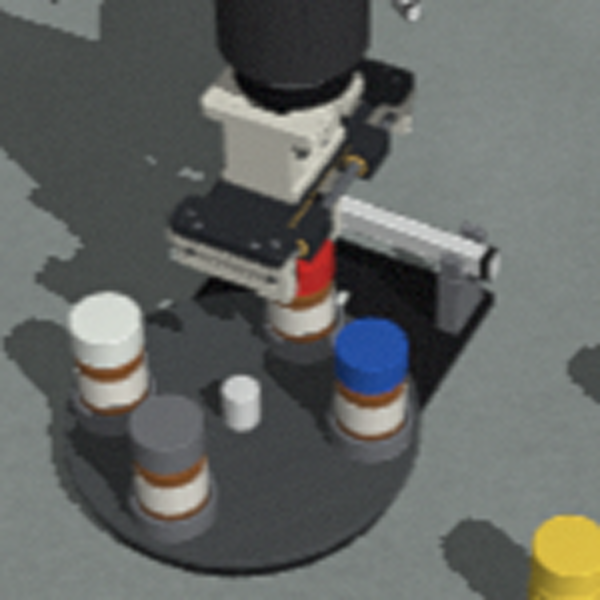

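The red jar is held at the front, behind the bar at crop px (310,290), with the white line just beyond it. The other jars are upright and the bar is in its fork. I'll settle briefly, then hand in.

play_rows([
  [[0,0,0,0,0,0,3.5],[0,0,0,0,0,0,3.5],[0,0,0,0,0,0,3.5],[0,0,0,0,0,0,3.5],[0,0,0,0,0,0,3.5],[0,0,0,0,0,0,3.5]],
])

```text
clock: 14.6
tool_pos: [0.5316, -0.0394, 0.0904]
orientation: [-180.0, 0.0, -73.3]
force: [-1.7, 2.0, 5.1]
opening: 0.0455
gripper_force: 30.0
```

```bash
python3 -c "
from plant import ctrl
o=ctrl.get_obs();print(o['tool_pos'],o['force'],o['gripper_force']);print(ctrl.close_job())"
```

```text
[ 0.53158018 -0.03937722  0.09042356] [-1.73686973  2.03490061  5.0573608 ] 30.004268288612366
the job is handed in; nothing more can be done
None
```

The job is handed in at about 15 s: the bar lies in both forks, and the red-lidded jar is held within about 2–3 mm of directly behind the bar's middle; no verdict was returned.

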